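# Load the sloping drilling jig and turn its hold-down over the plate

### The job

Get the aluminium plate ready for angled drilling: pick it up off the bench, hold it parallel to the sloping jig and lay it flat and square in the pocket between the black stops, letting go only when it rests on the bed (do not drop it in). Then swing the red hold-down all the way round, to its stop, so that it points straight down the slope over the plate, and let go. Leave the other things on the bench where they are.

Things in the scene. Friction and masses are not known exactly. Their poses are not given: they have to be found in the camera images.
- plate: The work: a flat bright aluminium plate with two dark dots, 90 (its x) x 40 (its y) x 8 mm thick, about 75 g, lying loose on the bench. Origin: centre of its underside, z up through its thickness. It may go into the pocket either end first.
- cradle: Sloping top of the drilling jig, fixed: a blue board 147 x 120 mm rising at 30 degrees from its low edge. Origin: centre of the top face of the pocket's bed, about 65 mm above the bench, where the plate's underside centre belongs. x points up the slope, y across it, z square off it. The bed is a pale wooden pad 90 (x) x 32 (y) mm, 10 mm above the blue board, so the plate's long sides overhang it.
- low_stop (a point): Middle of the inner top edge of the black stop at the pocket's low end, 6 mm above the bed's plane, at x = -47.5 mm of the cradle; the stop is 8 mm thick, 60 mm wide. A like one stands at the high end, inner face at x = +47.5 mm. Pocket length 95 mm: 2.5 mm clearance at each end.
- side_stop (a point): Middle of the inner top edge of one of four black corner stops, 6 mm above the bed's plane. Inner faces at y = -22.5 and +22.5 mm of the cradle (pocket width 45 mm, 2.5 mm clearance each side); they reach from |x| = 28 to 43 mm and out to |y| = 30.5 mm, so the middle 56 mm of each long side is open for fingers.
- clamp (a joint): Angle of the red hold-down about its pivot, rad. 0: at its stop, pointing straight down the slope, over the plate's upper end; it grows as the free end turns aside towards the cradle's -y (1.57: pointing along -y; 2.0: other stop). It stays where it is left and turns easily.
- pivot (a point): Pivot of the hold-down, at x = 68, y = 0 mm of the cradle, 10.5 mm above the bed's plane; its axis is square to the slope (the cradle's z).
- clamp_knob (a point): Centre of the top of the hold-down's red knob, a pin 12 mm in diameter and 28 mm tall, square to the slope, 38 mm from the pivot; top 44.5 mm above the bed's plane. It stands on the flat arm, 16 mm wide, 6 mm thick, underside 10.5 mm above the bed's plane (2.5 mm over a seated plate), ending 48 mm from the pivot.
- offcut: Bystander: dark wood offcut 75 x 45 x 12 mm lying on the bench. Origin: centre of its underside.
- glue: Bystander: yellow bottle with orange cap, 52 mm in diameter, 120 mm tall, standing. Origin: centre of its underside.
- tape: Bystander: blue roll of tape lying flat, 96 mm in diameter, 25 mm high. Origin: centre of its underside.
- screwdriver: Bystander: screwdriver 170 mm long lying on the bench along its x. Origin: on its underside near the middle.
Not all that is in view belongs to the job. Several things have the shape of the plate; the one meant has the colours described above.

How it is judged:
By the outcome, as a careful person would: the job done as asked, in the order asked, and still so for the second after the job is handed in, with the robot touching nothing.
It also fails if it takes over 51 s, if anything falls off the work surface, if the arm or the gripper's body presses on something with over 40 N, if the wrist force passes 120 N, or if a joint passes its speed limit or range.

### The arm

A 6-joint arm with a two-finger parallel gripper is mounted at the origin on the work surface. World frame = base frame: x ahead of the robot, y to its left, z up, the work surface at z = 0. Lengths are in m, angles in rad, forces in N, time in s.
With the tool pointing down it reaches from about 0.3 to 0.875 m from the base axis. Payload 6.4 kg.
Tool frame: the origin (TCP) lies between the finger pads; the fingertips stand 19 mm ahead of it and the grasp point (between the pads) is the TCP (ctrl.tips_ahead is the z of the fingertips in the tool frame, in m); z points along the fingers, y is the line along which they close (so a half turn about z gives the same grasp; the last joint's range is limited). The gripper opens to 85 mm and grips with 20 to 120 N. Pads are 22 mm wide; open, the fingers measure 114 mm over their backs; the gripper's body (76 mm by 85 mm) begins 54 mm behind the grasp point. The pads swing forward as they close: fully open they stand 13 mm farther back than shut.
Start: joints at [-1.467, 0.181, 1.607, -0, 1.354, -0.206], TCP at [0.175, -0.548, 0.25] pointing down, gripper open.
Joint ranges: [-2.99, 2.99], [-0.89, 2.07], [0.3, 2.58], [-1.14, 4.28], [0, 2.63], [-3.12, 3.12]. Speed limits (rad/s): [2.57, 2.57, 3.01, 3.14, 3.14, 3.14].

### API

Orientations are given as a unit quaternion [w, x, y, z].
In Python, from bench import readout, vision, ctrl gives the robot as it stands.
- The arm moves only by the tool play_rows, never from a script. Its arguments are lists of equal length, an entry for each row: "xyz": the shift along the tool's x, y, z in mm, a list of three; "rot": the turn, a rotation vector about the tool's x, y, z in rad, a list of three; "grip": the opening, from 0 (shut) to 1 (fully open). In form: {"xyz": [[x, y, z], ...], "rot": [[rx, ry, rz], ...], "grip": [grip, ...]}. A call has exactly 10 rows; each row is the pose to reach, as a shift and turn from the pose commanded when the call began, along the tool's axes at that moment; what a row does not reach only later rows make up. A row lasts 1/8 s, in which the tool goes at most 62.5 mm and 10.7 degrees, less where a joint would pass 70% of its speed; a pose out of reach is approached as far as the arm can. A call with a gripper value outside its range is refused whole. The fingers move at their own pace and stop on an object; the grip force is fixed at half the most. Time passes only in rows, so rows that repeat a pose let the fingers close, or fill a call up. It gives the time, the measured TCP pose, the force, the opening and the grip force at its end, in the units of the state.
- readout.get_obs(): the state, without advancing time (a new reading comes with each control period).
- vision.camera(name): name is "scene" or "top" or "wrist"; returns a dict with "color" (384x512x3 uint8, red, green, blue), "depth" (384x512 float32, m along the optical axis (not along the pixel's ray), 0 where there is no reading), "camera_matrix" (3x3 intrinsics, pixels), "k1" (the pictures are not rectified: a ray, as slopes to the right and down, at radius r is drawn at 1 + k1 r^2 times it, then the intrinsics apply), "extrinsics" (4x4, takes a point from camera to world coordinates); the wrist camera has in their place "hand_eye" (4x4, takes a point from camera to tool coordinates, whose origin is the TCP and whose axes are the flange's). Camera axes: x right, y down, z forward; pixel columns grow to the right and rows downward; lengths in m; the calibration is good to about 2 mm. A picture is of the moment at which its call begins: read the wrist's pose just before it.
- ctrl.hand_in(): hands the job in; it is judged then, once.
The state is a dict: "time_s": time; "q": joint angles; "dq": joint speeds; "joint_efforts": joint torques, N m; "eef_pos": TCP position; "eef_rot": TCP orientation; "wrist_force": force on the tool from outside, world axes, zero at the start; "torque": the same for the moment, N m; "opening": opening from 0.0 (shut) to 1.0 (fully open); "grasp_force": force on a finger pad.
Only numpy, scipy, OpenCV 4.12 (cv2) and the standard library are available. Lean on these libraries where they do the work, as an engineer would, in place of code of your own. Each camera call takes 0.05 s, during which the arm holds its last target. There are 200 camera calls.

## Working session

There is one attempt and no reset: what is moved stays moved. The work goes in short steps, Python scripts to look and compute and a tool call to move; the robot and the scene stay as the last step left them, time stands still between calls to the robot, and variables do not carry over. Pictures are saved under pics/ and viewed, at most 10 in all, crops included, and the job is handed in when it is done.

Besides the shell and the picture viewer there is one more tool, called after ">>>" as name(argument=value, ...) on one line, values as JSON. play_rows: Moves the arm, as the interface text tells. Its arguments: {"type":"object","properties":{"xyz":{"type":"array","items":{"type":"array","items":{"type":"number"}}},"rot":{"type":"array","items":{"type":"array","items":{"type":"number"}}},"grip":{"type":"array","items":{"type":"number"}}},"required":["xyz","rot","grip"]}

```bash
mkdir -p pics; ls
cat > h.py <<'E'
import numpy as np, cv2
from bench import readout, vision, ctrl
from scipy.spatial.transform import Rotation as R
def rot(q): return R.from_quat([q[1],q[2],q[3],q[0]])
def grab(name):
    o=readout.get_obs(); c=vision.camera(name)
    if name=='wrist':
        T=np.eye(4);T[:3,:3]=rot(o['eef_rot']).as_matrix();T[:3,3]=o['eef_pos'];c['T']=T@np.array(c['hand_eye'])
    else: c['T']=np.array(c['extrinsics'])
    return c
def rays(c,uv):
    K=np.array(c['camera_matrix']);k=c['k1']
    p=cv2.undistortPoints(np.array(uv,float).reshape(-1,1,2),K,np.array([k,0,0,0,0.]))[:,0]
    d=np.c_[p,np.ones(len(p))]@c['T'][:3,:3].T
    return c['T'][:3,3],d
def onplane(c,uv,n,d0):
    o,d=rays(c,uv); n=np.array(n,float)
    return o+d*((d0-o@n)/(d@n))[:,None]
def pts(c,uv):
    uv=np.array(uv,int); z=c['depth'][uv[:,1],uv[:,0]]
    o,d=rays(c,uv); return o+d*z[:,None]
def save(c,f): cv2.imwrite(f,c['color'][:,:,::-1])
def blobs(mask,amin=60):
    cs,_=cv2.findContours(mask.astype(np.uint8),cv2.RETR_EXTERNAL,cv2.CHAIN_APPROX_NONE)
    return [c for c in cs if cv2.contourArea(c)>amin]
E
python3 - <<'E'
from h import *
a=grab('scene');b=grab('top')
cv2.imwrite('pics/a.png',np.vstack([a['color'],b['color']])[:,:,::-1][:, :]) if 0 else None
save(a,'pics/scene.png');save(b,'pics/top.png')
for c in(a,b):print(c['T'].round(3),c['k1'],c['camera_matrix'])
E
```

```text
pics
[[ 0.647  0.619 -0.445  1.066]
 [ 0.762 -0.532  0.369 -0.461]
 [-0.008 -0.578 -0.816  0.958]
 [ 0.     0.     0.     1.   ]] -0.02384297821127339 [[383.0025757    0.         260.243067  ]
 [  0.         383.0025757  189.81420925]
 [  0.           0.           1.        ]]
[[ 0.014 -0.997  0.082  0.526]
 [-1.    -0.013  0.004 -0.044]
 [-0.003 -0.082 -0.997  0.866]
 [ 0.     0.     0.     1.   ]] -0.06902351294445305 [[361.19369212   0.         254.20149247]
 [  0.         361.19369212 192.95885805]
 [  0.           0.           1.        ]]
```

View pics/top.png

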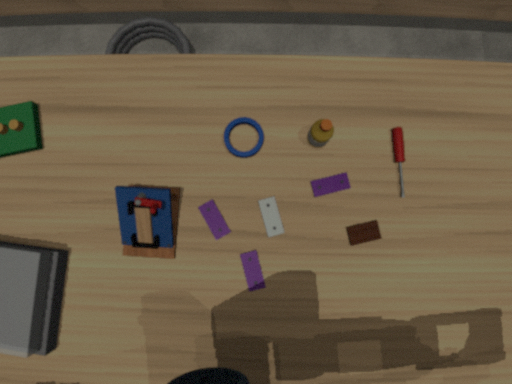

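View pics/scene.png

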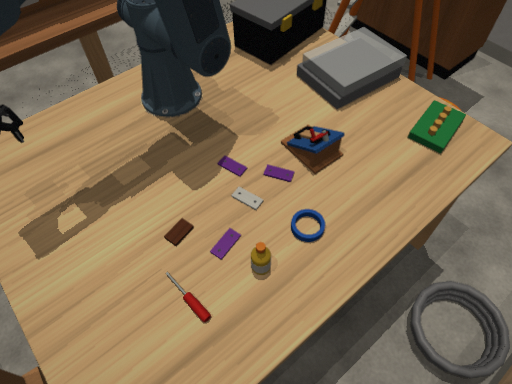

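The top view shows the plate at about (271,217). The cradle is at (147,220), with its bed running from (145,205) to (145,245), upslope towards the top of the image. The red hold-down is turned to the right (-y), near (152,206). The scene view agrees, and the purple blanks are decoys.

```bash
cat > m1.py <<'E'
from h import *
def plate(c,z=0.008,roi=None):
    im=c['color'].astype(int); m=(im.min(2)>110)&(im.max(2)-im.min(2)<35)
    if roi: q=np.zeros_like(m);q[roi[1]:roi[3],roi[0]:roi[2]]=1;m&=q.astype(bool)
    out=[]
    for b in blobs(m):
        P=onplane(c,b[:,0],[0,0,1],z)[:,:2]
        r=cv2.minAreaRect((P*1000).astype(np.float32)); out.append((np.round(r[0],1),np.round(r[1],1),round(r[2],1),b[:,0].mean(0).round(),cv2.boxPoints(r).round(1).tolist()))
    return out
if __name__=='__main__':
    b=grab('top');a=grab('scene')
    print(*plate(b,roi=(240,180,300,250)),sep='\n');print(*plate(a,roi=(220,180,275,215)),sep='\n')
    for c,roi in((b,(100,170,190,260)),(a,(270,110,360,180))):
        im=c['color'].astype(int);m=(im[:,:,2]>1.4*im[:,:,0])&(im[:,:,2]>im[:,:,1]+25)
        q=np.zeros_like(m);q[roi[1]:roi[3],roi[0]:roi[2]]=1;m&=q
        v,u=np.nonzero(m);P=pts(c,np.c_[u,v]);ok=c['depth'][v,u]>0;P=P[ok]
        cc=P.mean(0);U,S,V=np.linalg.svd(P-cc,full_matrices=False);n=V[2]*np.sign(V[2][2]);
        res=(P-cc)@n;P=P[abs(res)<.004];cc=P.mean(0);U,S,V=np.linalg.svd(P-cc,full_matrices=False);n=V[2]*np.sign(V[2][2])
        print(len(P),'n',n.round(3),'slope',np.degrees(np.arccos(n[2])),'az up',np.degrees(np.arctan2(-n[1],-n[0])))
        # board rect in plane
        b_=max(blobs(m,30),key=cv2.contourArea)[:,0]
        Q=onplane(c,np.array([[u_,v_] for u_,v_ in b_]),n,cc@n)
        x=np.array([0,0,1])-n*n[2];x/=np.linalg.norm(x);y=np.cross(n,x)
        r=cv2.minAreaRect(np.c_[(Q-cc)@x,(Q-cc)@y].astype(np.float32)*1000)
        ctr=cc+x*r[0][0]/1000+y*r[0][1]/1000
        print('rect',np.round(r[1],1),r[2],'board ctr',ctr.round(4))
E
python3 m1.py
```

```text
(array([541.4, -80.1]), array([87.1, 38.4]), 16.7, array([271., 216.]), [[494.20001220703125, -74.19999694824219], [505.20001220703125, -111.0], [588.7000122070312, -86.0], [577.5999755859375, -49.20000076293945]])
(array([543. , -79.3]), array([88.5, 40.2]), 16.9, array([247., 197.]), [[494.8999938964844, -72.9000015258789], [506.5, -111.30000305175781], [591.2000122070312, -85.69999694824219], [579.5999755859375, -47.20000076293945]])
1525 n [-0.497  0.024  0.868] slope 29.826114132436572 az up -2.717528372486892
rect [142.8 116.5] 0.34829214215278625 board ctr [0.5337 0.2042 0.0636]
394 n [-0.49   0.018  0.871] slope 29.384955283780982 az up -2.112000242208137
rect [120.8 155. ] 88.13101959228516 board ctr [0.5431 0.2017 0.0693]
```

```bash
cat >> h.py <<'E'
def pose(x_axis,z_axis):  # tool x along x_axis, z along z_axis
    z=np.array(z_axis,float);z/=np.linalg.norm(z);x=np.array(x_axis,float);x-=z*(x@z);x/=np.linalg.norm(x)
    return R.from_matrix(np.c_[x,np.cross(z,x),z])
def go(p,Rt,o=None):
    o=o or readout.get_obs();R0=rot(o['eef_rot'])
    d=R0.inv().apply(np.array(p)-o['eef_pos'])*1000
    best=[(R0.inv()*Rt*R.from_euler('z',s)).as_rotvec() for s in(0,np.pi)]
    best=min(best,key=np.linalg.norm)
    print('xyz',d.round(1),'rot',best.round(4))
E
python3 - <<'E'
from h import *
o=readout.get_obs();print(rot(o['eef_rot']).as_matrix().round(3),o['opening'],ctrl.tips_ahead,o['eef_pos'])
a=np.radians(16.8)
go([.540,-.080,.20],pose([np.cos(a),np.sin(a),0],[0,0,-1]))
E
```

```text
[[ 0.952  0.305 -0.   ]
 [ 0.305 -0.952  0.001]
 [ 0.    -0.001 -1.   ]] 0.9994228247922534 0.019 [ 0.17528502 -0.54731118  0.24974585]
xyz [ 489.8 -333.8   50.2] rot [-0.001  -0.0002  0.0166]
```

>>> play_rows(xyz=[[50,-34,5],[100,-68,10],[150,-102,15],[200,-136,20],[250,-170,25],[300,-204,30],[350,-238,35],[400,-272,40],[450,-306,45],[490,-334,50]], rot=[[0,0,0.0],[0,0,0.0],[0,0,0.0],[0,0,0.016],[0,0,0.016],[0,0,0.016],[0,0,0.016],[0,0,0.016],[0,0,0.016],[0,0,0.016]], grip=[1,1,1,1,1,1,0.65,0.65,0.65,0.65])

```text
time_s: 1.45
eef_pos: [0.5413, -0.078, 0.2001]
eef_rot: [0.0, 0.989, 0.147, 0.0]
wrist_force: [-0.1, -1.2, 0.5]
opening: 0.651
grasp_force: 0.0
```

Run:
```python
from h import *
from m1 import plate
c=grab('wrist');save(c,'pics/w1.png');print(np.array(c['hand_eye']).round(3))
o=readout.get_obs();print(o['eef_pos'],o['opening'],o['dq'])
for p in plate(c): print(p)
```

```text
[[-0.    -0.966 -0.259  0.066]
 [ 1.    -0.    -0.001 -0.   ]
 [ 0.001 -0.259  0.966 -0.123]
 [ 0.     0.     0.     1.   ]]
[ 0.54317157 -0.07388745  0.19954521] 0.6497305330868486 [-0.07133888 -0.03938966  0.05183658 -0.02396649  0.02101561 -0.13387299]
(array([530. , -79.1]), array([52.9, 41. ]), 17.7, array([262., 181.]), [[498.5, -67.69999694824219], [511.0, -106.69999694824219], [561.4000244140625, -90.5999984741211], [548.9000244140625, -51.599998474121094]])
(array([582.5, -48. ]), array([ 7.4, 10.3]), 16.8, array([242., 122.]), [[577.5, -44.099998474121094], [580.5, -54.0], [587.5999755859375, -51.900001525878906], [584.5999755859375, -42.0]])
```

View pics/w1.png

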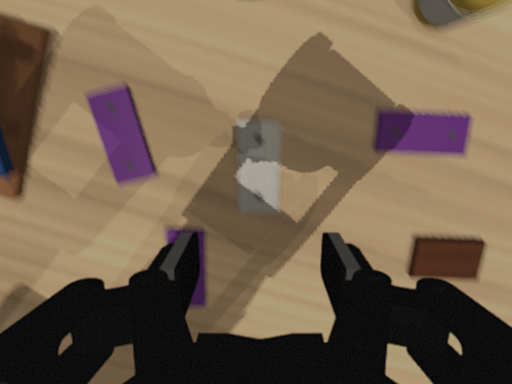

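The wrist view shows the plate half shaded. Its corners are at about (235,119), (281,120), (279,212) and (237,212), square with the gripper. I'll re-measure with a saturation mask.

```bash
cat > m2.py <<'E'
from h import *
def plate2(c,roi=(205,95,310,235)):
    h=cv2.cvtColor(c['color'],cv2.COLOR_RGB2HSV).astype(int);m=(h[:,:,1]<45)&(h[:,:,2]>70)
    q=np.zeros_like(m);q[roi[1]:roi[3],roi[0]:roi[2]]=1;m=cv2.morphologyEx((m&q).astype(np.uint8),cv2.MORPH_CLOSE,np.ones((9,9)))
    m=cv2.morphologyEx(m,cv2.MORPH_OPEN,np.ones((9,9)))
    b=max(blobs(m),key=cv2.contourArea)[:,0]
    r=cv2.minAreaRect((onplane(c,b,[0,0,1],.008)[:,:2]*1000).astype(np.float32));return r
if __name__=='__main__':
    c=grab('wrist');r=plate2(c);print(r)
    a=np.radians(r[2] if r[2]<45 else r[2]-90);o=readout.get_obs();print(o['eef_pos'],o['dq'].__class__)
    go([r[0][0]/1000,r[0][1]/1000,.021],pose([np.cos(a),np.sin(a),0],[0,0,-1]),o)
E
python3 m2.py
```

```text
((543.4781494140625, -78.3245849609375), (88.69397735595703, 39.488861083984375), 16.344884872436523)
[ 0.54165309 -0.0761743   0.19952327] <class 'numpy.ndarray'>
xyz [  1.1   2.9 178.5] rot [-0.0015 -0.0002  0.0134]
```

Run:
```python
from h import *
c=grab('wrist');c['T']=np.array(c['hand_eye'])
v,u=np.mgrid[225:300:1,320:390];uv=np.c_[u.ravel(),v.ravel()];P=pts(c,uv)*1000
z=c['depth'][uv[:,1],uv[:,0]];k=(z>0)&(z<.2)
P=P[k];i=np.argsort(-P[:,2])[:200:20];print(P[i].round(1), P[:,1].min(),P[:,1].max())
o=readout.get_obs();print(o['eef_pos'],o['opening'],np.percentile(P[:,2],[50,90,99]))
```

```text
[[-5.  27.4 15.7]
 [ 3.3 27.1 13.9]
 [ 5.7 27.3 13. ]
 [-6.6 27.2 11.9]
 [-0.3 27.2 11.2]
 [12.  27.3 10.5]
 [-6.5 27.3  9.9]
 [11.5 27.2  9.4]
 [ 7.5 36.8  8.8]
 [11.9 29.5  8.4]] 20.518942479898858 41.15261567079845
[ 0.54065154 -0.07801288  0.19961755] 0.6472129960439476 [-18.10504073   5.01309043  13.3677305 ]
```

>>> play_rows(xyz=[[0.5,1,40],[1,2.5,85],[1,2.5,120],[1,2.5,150],[1,2.5,165],[1,2.5,175],[1,2.5,180.5],[1,2.5,180.5],[1,2.5,180.5],[1,2.5,180.5]], rot=[[0,0,0.01],[0,0,0.01],[0,0,0.01],[0,0,0.01],[0,0,0.01],[0,0,0.01],[0,0,0.01],[0,0,0.01],[0,0,0.01],[0,0,0.01]], grip=[0.65,0.65,0.65,0.65,0.65,0.65,0.65,0.65,0.3,0.3])

```text
time_s: 2.85
eef_pos: [0.5427, -0.0825, 0.021]
eef_rot: [0.001, 0.99, 0.142, 0.001]
wrist_force: [-1.0, -0.1, 5.6]
opening: 0.439
grasp_force: 60.5
```

>>> play_rows(xyz=[[0,0,0],[0,0,0],[0,0,-3],[0,0,-10],[0,0,-30],[0,0,-60],[0,0,-100],[0,0,-140],[0,0,-170],[0,0,-180]], rot=[[0,0,0],[0,0,0],[0,0,0],[0,0,0],[0,0,0],[0,0,0],[0,0,0],[0,0,0],[0,0,0],[0,0,0]], grip=[0.3,0.3,0.3,0.3,0.3,0.3,0.3,0.3,0.3,0.3])

```text
time_s: 4.1
eef_pos: [0.5428, -0.0826, 0.2022]
eef_rot: [0.001, 0.99, 0.141, 0.002]
wrist_force: [-0.1, -0.2, -1.1]
opening: 0.445
grasp_force: 60.3
```

Run:
```python
from h import *
c=grab('wrist');save(c,'pics/w2.png')
```

```text
(no output)
```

View pics/w2.png

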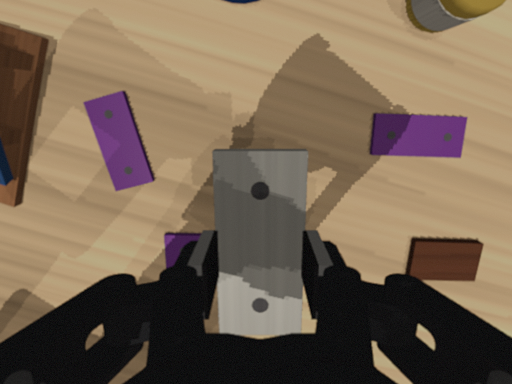

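The plate is held square and centred. Its front edge is at row 150 (columns 214-307) and the dots are at (260,190) and (260,305). Next I'll work out the plate's pose in the tool frame and the move to a viewing pose over the cradle.

Run:
```python
from h import *
c=grab('wrist');c['T']=np.array(c['hand_eye'])
print('pts',(pts(c,[[260,175],[240,200],[280,200],[230,160],[295,160],[260,330]])*1000).round(1))
for zt in (.010,.012,.014,.016):print(zt,(onplane(c,[[260,190],[260,305],[214,151],[307,151]],[0,0,1],zt)*1000).round(1).tolist())
a=np.radians(-2.4);go([.447,.203,.265],pose([np.cos(a),np.sin(a),0],[0,0,-1]))
```

```text
pts [[ 37.   -0.4  13.1]
 [ 26.   -9.   13.6]
 [ 25.6   8.3  14.7]
 [ 43.4 -12.8  13.1]
 [ 43.3  14.2  13.6]
 [-40.6  -0.4  14.4]]
0.01 [[31.3, -0.4, 10.0], [-23.5, -0.4, 10.0], [47.6, -18.9, 10.0], [47.6, 18.6, 10.0]]
0.012 [[30.8, -0.4, 12.0], [-24.8, -0.4, 12.0], [47.3, -19.2, 12.0], [47.3, 18.9, 12.0]]
0.014 [[30.3, -0.4, 14.0], [-26.2, -0.4, 14.0], [47.1, -19.5, 14.0], [47.0, 19.1, 14.0]]
0.016 [[29.8, -0.4, 16.0], [-27.5, -0.4, 16.0], [46.8, -19.8, 16.0], [46.8, 19.4, 16.0]]
xyz [ -11.4 -300.5  -64.7] rot [ 0.0008 -0.0016  0.3258]
```

>>> play_rows(xyz=[[-1,-30,-7],[-2,-70,-15],[-4,-120,-25],[-6,-170,-35],[-8,-220,-45],[-10,-260,-55],[-11,-290,-63],[-11,-300,-65],[-11,-300,-65],[-11,-300,-65]], rot=[[0,0,0.03],[0,0,0.08],[0,0,0.14],[0,0,0.2],[0,0,0.25],[0,0,0.3],[0,0,0.326],[0,0,0.326],[0,0,0.326],[0,0,0.326]], grip=[0.3,0.3,0.3,0.3,0.3,0.3,0.3,0.3,0.3,0.3])

```text
time_s: 5.45
eef_pos: [0.4473, 0.2017, 0.2638]
eef_rot: [0.0, 1.0, -0.021, -0.001]
wrist_force: [-0.3, -0.3, 0.1]
opening: 0.44
grasp_force: 60.3
```

Run:
```python
from h import *
import pickle
c=grab('wrist');save(c,'pics/w3.png');pickle.dump(c,open('w3.pkl','wb'))
```

```text
(no output)
```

View pics/w3.png

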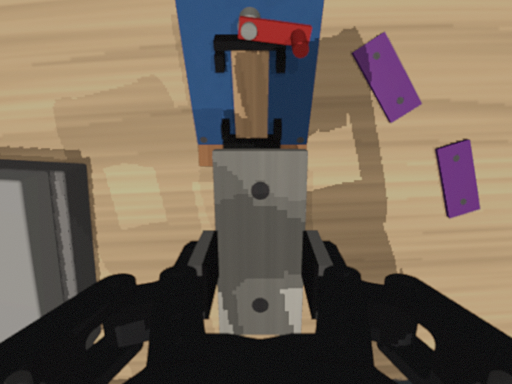

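The wrist view shows the cradle. The high stop is at (252,43), the low stop at (252,137), and the corner stops are between columns 215 and 285. The pivot is at about (249,30) and the knob at (300,42). I'll measure from this frame.

```bash
cat > m3.py <<'E'
from h import *
import pickle
c=pickle.load(open('w3.pkl','rb'))
im=c['color'].astype(int)
blue=(im[:,:,2]>1.4*im[:,:,0])&(im[:,:,2]>im[:,:,1]+25);blue[150:]=0
v,u=np.nonzero(cv2.erode(blue.astype(np.uint8),np.ones((5,5))));uv=np.c_[u,v];P=pts(c,uv);P=P[c['depth'][v,u]>0]
for _ in range(3):
    cc=np.median(P,0) if _==0 else P.mean(0);V=np.linalg.svd(P-cc,full_matrices=False)[2];n=V[2]*np.sign(V[2][2]);P=P[abs((P-cc)@n)<.004]
print('n',n.round(4),np.degrees(np.arccos(n[2])),'az',np.degrees(np.arctan2(-n[1],-n[0])),len(P))
# wood bed: depth
hsv=cv2.cvtColor(c['color'],cv2.COLOR_RGB2HSV)
Pb=pts(c,[[x,y] for x in range(240,264) for y in range(60,115)]);print('bed above board mm',np.percentile((Pb-cc)@n*1000,[10,50,90]))
az=np.arctan2(-n[1],-n[0])
# edges of the blue board sides for azimuth (on board plane)
x=np.array([0,0,1])-n*n[2];x/=np.linalg.norm(x);y=np.cross(n,x)
def loc(uv,h): Q=onplane(c,uv,n,cc@n+h)-cc;return np.c_[Q@x,Q@y]*1000
L=[];Rr=[]
for r in range(5,140,3):
    k=np.nonzero(blue[r])[0];L.append([k.min(),r]);Rr.append([k.max()+1,r])
for s in(L,Rr):
    q=loc(s,0);f=np.polyfit(q[:,0],q[:,1],1);print('side yaw',np.degrees(np.arctan(f[0])),'y at 0',f[1],np.std(q[:,1]-np.polyval(f,q[:,0])))
blk=(im.max(2)<45);blk[:30]=0;blk[149:]=0;blk[:,:205]=0;blk[:,295:]=0
for b in blobs(blk,15):
    q=loc(b[:,0],.016);print('blk px',b[:,0].min(0),b[:,0].max(0),'x',q[:,0].min().round(1),q[:,0].max().round(1),'y',q[:,1].min().round(1),q[:,1].max().round(1))
print('cc',cc,'x',x.round(4),'y',y.round(4))
g=im[:,:,:]
for col in (232,246,252,258,270): print(col,[int(g[r,col].max()) for r in range(36,60)],[int(g[r,col].max()) for r in range(126,150)])
for row in (55,128): print(row,[int(g[row,k].max()) for k in range(210,240)],[int(g[row,k].max()) for k in range(262,292)])
E
python3 m3.py
```

```text
n [-0.4995  0.0221  0.866 ] 29.99921749637592 az -2.5344368344780666 7375
bed above board mm [ 9.16531149 10.01320703 10.90299032]
side yaw 0.13026521541245967 y at 0 44.603862831655235 0.26231515705881403
side yaw -0.13849613238896738 y at 0 -73.29562927835293 0.2969590596571065
blk px [221 119] [281 148] x -87.7 -52.5 y -44.2 15.7
blk px [214  35] [285  72] x -4.7 26.8 y -44.4 15.6
cc [0.55244716 0.22062755 0.07229439] x [ 0.8652 -0.0383  0.5   ] y [0.0442 0.999  0.    ]
232 [13, 16, 15, 17, 22, 23, 23, 25, 25, 25, 26, 25, 23, 34, 91, 149, 169, 175, 177, 177, 178, 177, 169, 166] [82, 83, 82, 79, 81, 80, 81, 67, 35, 10, 6, 11, 19, 16, 18, 14, 20, 17, 21, 23, 20, 21, 48, 71]
246 [139, 140, 134, 108, 48, 17, 23, 24, 23, 25, 26, 24, 21, 28, 65, 106, 121, 125, 125, 124, 124, 123, 125, 124] [113, 112, 113, 113, 114, 111, 113, 114, 113, 114, 117, 112, 59, 15, 12, 15, 11, 20, 25, 22, 19, 25, 47, 74]
252 [142, 139, 139, 126, 85, 35, 22, 24, 30, 27, 27, 23, 23, 26, 52, 83, 104, 118, 125, 125, 123, 122, 124, 124] [121, 121, 121, 120, 121, 120, 120, 120, 121, 121, 118, 91, 42, 10, 14, 9, 21, 1
[... 280 characters left out ...]
56, 127, 63, 22, 24, 24, 27, 28, 28, 33, 51, 56, 59, 58, 56, 58, 62, 63, 65] [63, 64, 64, 65, 65, 64, 66, 59, 29, 15, 4, 13, 13, 13, 9, 12, 11, 13, 10, 10, 15, 17, 44, 76]
55 [123, 117, 114, 98, 53, 18, 16, 19, 16, 20, 21, 21, 18, 14, 29, 54, 73, 94, 110, 111, 105, 146, 177, 177, 163, 145, 130, 122, 122, 124] [124, 126, 127, 128, 126, 125, 106, 62, 56, 57, 57, 56, 58, 48, 22, 11, 10, 7, 12, 12, 15, 12, 9, 31, 60, 70, 71, 71, 69, 70]
128 [110, 110, 111, 111, 111, 111, 111, 113, 115, 111, 84, 42, 18, 7, 14, 15, 13, 14, 13, 28, 66, 79, 82, 76, 72, 76, 113, 125, 122, 122] [118, 118, 119, 123, 117, 85, 74, 68, 64, 64, 57, 37, 19, 12, 15, 16, 13, 16, 18, 33, 69, 77, 78, 77, 77, 79, 76, 76, 77, 78]
```

```bash
cat > m4.py <<'E'
from m3 import *
print('----')
print('hi stop inner - 47.5:',loc([[240,50],[252,50.2],[258,50]],.016)[:,0]-47.5)
print('corner -28:',loc([[222,72.5],[281,72.5]],.016)[:,0]-28)
print('bed low +45:',loc([[246,137.5],[252,137.3],[258,137.3]],.010)[:,0]+45)
print('knob/pivot px to local h=54.5:',loc([[300,42]],.0545),'pivot',loc([[249,30]],.0265))
E
python3 m4.py | sed -n '/----/,$p'; grep -c . m3.py
python3 - <<'E'
E
```

```text
----
hi stop inner - 47.5: [-32.98633059 -33.16256955 -32.99313463]
corner -28: [-33.1605697  -33.15782532]
bed low +45: [-33.7047123  -33.44940402 -33.44446721]
knob/pivot px to local h=54.5: [[ 35.67157595 -50.95722548]] pivot [[ 34.19910401 -14.42411601]]
28
```

```bash
cat > m5.py <<'E'
import io,contextlib
with contextlib.redirect_stdout(io.StringIO()):
    from m3 import *
O=cc+x*-.03315+y*-.01435+n*.010
RT=pose(x,-n)
pt=np.array([.0022,-.0003,.021])
def tool(px,py,pz): # tool position so plate origin is at cradle (px,py,pz) mm
    return O+(x*px+y*py+n*pz)/1000-RT.apply(pt)
if __name__=='__main__':
    o=readout.get_obs();print('O',O.round(4),'pic eef',(c['T']@np.linalg.inv(c['hand_eye']))[:3,3],'now',o['eef_pos'],o['q'].round(2))
    go(tool(0,0,60),RT,o)
E
python3 m5.py
```

```text
O [0.5181 0.2078 0.0644] pic eef [0.4472908  0.20172572 0.2638235 ] now [0.44740937 0.20167766 0.26403142] [ 0.18 -0.02  1.8  -0.    1.37  1.8 ]
xyz [ 28.1  -9.  130.6] rot [3.000e-04 5.248e-01 1.100e-03]
```

>>> play_rows(xyz=[[0,0,0],[0,-1,0],[4,-2,10],[8,-4,25],[14,-6,50],[20,-8,80],[26,-9,110],[28,-9,130],[28,-9,130],[28,-9,130]], rot=[[0,0.1,0],[0,0.2,0],[0,0.3,0],[0,0.4,0],[0,0.48,0],[0,0.525,0],[0,0.525,0.001],[0,0.525,0.001],[0,0.525,0.001],[0,0.525,0.001]], grip=[0.3,0.3,0.3,0.3,0.3,0.3,0.3,0.3,0.3,0.3])

```text
time_s: 6.75
eef_pos: [0.4762, 0.2101, 0.1355]
eef_rot: [0.006, 0.965, -0.021, 0.26]
wrist_force: [-0.1, 0.0, 0.1]
opening: 0.44
grasp_force: 60.3
```

Run:
```python
from m5 import *
o=readout.get_obs();print(o['eef_pos'],o['q'].round(2),o['wrist_force'])
go(tool(0,0,60),RT,o);go(tool(0,0,10),RT,o);go(tool(0,0,0),RT,o)
c=grab('wrist');save(c,'pics/w4.png')
```

```text
[0.47624125 0.21011156 0.13549984] [ 0.28 -0.02  2.18 -0.34  0.5   2.15] [-0.0894096   0.00552412  0.11133417]
xyz [-1.4  0.8  1.6] rot [-0.0005 -0.0021  0.    ]
xyz [-1.5  0.8 51.6] rot [-0.0005 -0.0021  0.    ]
xyz [-1.6  0.8 61.6] rot [-0.0005 -0.0021  0.    ]
```

View pics/w4.png

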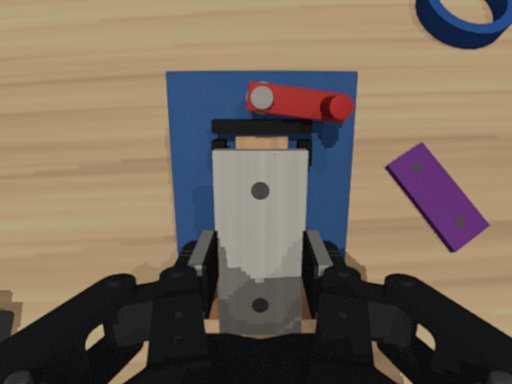

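The plate is hovering parallel to the bed. The high stop spans columns 212-312 with its lower edge near row 133. The hold-down runs from its pivot (262,97) to the knob (340,107). I'll do one quick cross-check of the remaining offset in the tool frame.

Run:
```python
from m5 import *
import m5
o=readout.get_obs()
w=grab('wrist');im=w['color'].astype(int)
blk=(im.max(2)<45);blk[:115]=0;blk[148:]=0;blk[:,:200]=0;blk[:,325:]=0
b=max(blobs(blk,30),key=cv2.contourArea)[:,0];top=b[b[:,1]<132];print(top.min(0),top.max(0))
def cr(uv,h): Q=onplane(w,uv,n,(O+n*h)@n)-O;return np.c_[Q@x,Q@y]*1000
q=cr(top,.006);print('stop y range',q[:,1].min(),q[:,1].max())
for col in(225,250,262,275,300):
    pr=im[125:148,col].max(1);print(col,pr.tolist())
print(cr([[250,134],[275,134]],.006))
blue=(im[:,:,2]>1.4*im[:,:,0])&(im[:,:,2]>im[:,:,1]+25)
for r in(85,150,180):
    k=np.nonzero(blue[r,150:370])[0]+150;print('board y',cr([[k.min(),r],[k.max()+1,r]],-.010).round(1).tolist())
print(readout.get_obs()['eef_pos'])
```

```text
[213 119] [312 131]
stop y range -29.61993849488206 29.439374863364936
225 [27, 26, 31, 28, 29, 28, 26, 24, 27, 36, 54, 58, 57, 53, 37, 14, 16, 13, 16, 12, 12, 9, 17]
250 [30, 29, 32, 28, 29, 30, 27, 28, 29, 39, 52, 48, 107, 164, 169, 169, 174, 175, 174, 175, 174, 175, 173]
262 [29, 29, 28, 28, 26, 27, 29, 25, 28, 39, 52, 51, 78, 120, 161, 172, 173, 171, 171, 170, 171, 172, 170]
275 [24, 27, 28, 29, 29, 29, 27, 25, 27, 37, 52, 44, 89, 136, 151, 159, 161, 162, 162, 162, 161, 162, 160]
300 [15, 14, 26, 20, 26, 26, 25, 23, 25, 38, 52, 57, 55, 54, 40, 19, 18, 16, 22, 22, 18, 21, 27]
[[47.56400423  7.37304103]
 [47.56219161 -7.5569349 ]]
board y [[76.8, 59.0], [76.8, -59.4]]
board y [[35.9, 59.1], [35.9, -59.5]]
board y [[15.8, 59.0], [15.8, -58.9]]
[0.4764946  0.2104499  0.13612108]
```

>>> play_rows(xyz=[[-1,0.5,8],[-1.7,0.9,22],[-1.7,0.9,36],[-1.7,0.9,46],[-1.7,0.9,52],[-1.7,0.9,55],[-1.7,0.9,57],[-1.7,0.9,58.5],[-1.7,0.9,60],[-1.7,0.9,60]], rot=[[0,-0.002,0],[0,-0.002,0],[0,-0.002,0],[0,-0.002,0],[0,-0.002,0],[0,-0.002,0],[0,-0.002,0],[0,-0.002,0],[0,-0.002,0],[0,-0.002,0]], grip=[0.3,0.3,0.3,0.3,0.3,0.3,0.3,0.3,0.3,0.3])

```text
time_s: 8.1
eef_pos: [0.5042, 0.2084, 0.0821]
eef_rot: [0.005, 0.966, -0.021, 0.259]
wrist_force: [-0.2, -0.2, -0.4]
opening: 0.443
grasp_force: 60.3
```

Run:
```python
from m5 import *
o=readout.get_obs();print(o['eef_pos'],RT.inv().apply(o['wrist_force']))
go(tool(0,0,0),RT,o)
```

```text
[0.50420774 0.20837057 0.08206255] [-0.3242316   0.15972387  0.22956761]
xyz [1.  0.3 1.3] rot [-0.0008  0.0005  0.0008]
```

>>> play_rows(xyz=[[0.3,0.2,0.3],[0.5,0.3,0.6],[0.5,0.3,0.9],[0.5,0.3,1.2],[0.5,0.3,1.4],[0.5,0.3,1.6],[0.5,0.3,1.8],[0.5,0.3,1.8],[0.5,0.3,1.8],[0.5,0.3,1.8]], rot=[[0,0,0],[0,0,0],[0,0,0],[0,0,0],[0,0,0],[0,0,0],[0,0,0],[0,0,0],[0,0,0],[0,0,0]], grip=[0.3,0.3,0.3,0.3,0.3,0.3,0.3,0.3,0.3,0.3])

```text
time_s: 9.35
eef_pos: [0.5047, 0.2082, 0.0818]
eef_rot: [0.006, 0.966, -0.021, 0.258]
wrist_force: [-20.4, -2.2, 24.5]
opening: 0.44
grasp_force: 63.9
```

Run:
```python
from m5 import *
o=readout.get_obs();print(o['eef_pos'],RT.inv().apply(o['wrist_force']),RT.inv().apply(o['torque']))
go(tool(0,0,0),RT,o)
```

```text
[0.50470417 0.20819723 0.08177859] [ -5.33167665   3.13030982 -31.35800006] [-0.49537942 -1.17249858  0.04930354]
xyz [0.7 0.1 0.8] rot [-0.0004  0.0006  0.0013]
```

Contact is centred, with about 31 N along the tool axis and torque consistent with the plate lying flat. I'll ease the pressure, let go and back off square to the slope.

>>> play_rows(xyz=[[0,0,-0.6],[0,0,-1.2],[0,0,-1.2],[0,0,-1.2],[0,0,-1.2],[0,0,-1.2],[0,0,-3],[0,0,-10],[0,0,-25],[0,0,-45]], rot=[[0,0,0],[0,0,0],[0,0,0],[0,0,0],[0,0,0],[0,0,0],[0,0,0],[0,0,0],[0,0,0],[0,0,0]], grip=[0.3,0.3,0.3,0.6,0.65,0.65,0.65,0.65,0.65,0.65])

```text
time_s: 10.6
eef_pos: [0.4825, 0.2089, 0.12]
eef_rot: [0.006, 0.966, -0.021, 0.258]
wrist_force: [1.2, 0.3, -1.0]
opening: 0.652
grasp_force: 0.0
```

>>> play_rows(xyz=[[0,0,-25],[0,0,-45],[0,0,-60],[0,0,-60],[0,0,-60],[0,0,-60],[0,0,-60],[0,0,-60],[0,0,-60],[0,0,-60]], rot=[[0,0,0],[0,0,0],[0,0,0],[0,0,0],[0,0,0],[0,0,0],[0,0,0],[0,0,0],[0,0,0],[0,0,0]], grip=[0.65,0.65,0.65,0.65,0.65,0.65,0.65,0.65,0.65,0.65])

```text
time_s: 11.85
eef_pos: [0.4531, 0.2102, 0.1717]
eef_rot: [0.005, 0.966, -0.021, 0.258]
wrist_force: [-0.3, 0.5, -0.8]
opening: 0.65
grasp_force: 0.0
```

Run:
```python
from m5 import *
o=readout.get_obs();print(o['eef_pos'],o['q'].round(2),RT.inv().apply(o['eef_pos']-O)*1000)
c=grab('wrist');save(c,'pics/w5.png');import pickle;pickle.dump(c,open('w5.pkl','wb'))
```

```text
[0.45311131 0.21023838 0.17165173] [ 0.3  -0.14  2.2  -0.3   0.61  2.12] [  -2.71854704    0.42162771 -125.43512541]
```

View pics/w5.png

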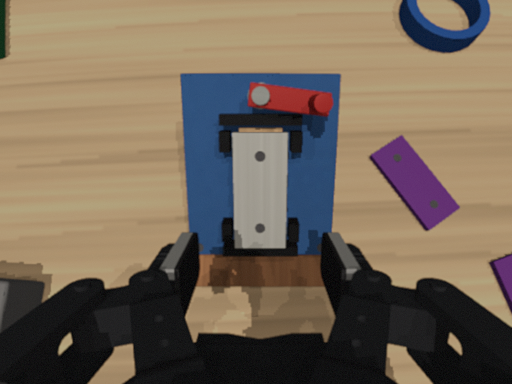

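The plate lies square in the pocket, spanning rows 133-248 and columns 233-287 between the stops. The knob top is at (321,102) and the pivot at (261,96). I'll confirm the seating numbers and compute the knob approach: tool turned -90° about its z so the fingers close along the slope around the knob.

```bash
cat > m6.py <<'E'
from m5 import *
w=pickle.load(open('w5.pkl','rb'));im=w['color'].astype(int)
def cr(uv,h): Q=onplane(w,uv,n,(O+n*h)@n)-O;return np.c_[Q@x,Q@y]*1000
h=cv2.cvtColor(w['color'],cv2.COLOR_RGB2HSV).astype(int)
m=((h[:,:,1]<45)&(h[:,:,2]>90)).astype(np.uint8);m[:125]=0;m[252:]=0;m[:,:225]=0;m[:,295:]=0
m=cv2.morphologyEx(m,cv2.MORPH_CLOSE,np.ones((9,9)))
b=max(blobs(m),key=cv2.contourArea)[:,0];print('plate h=8',cv2.minAreaRect(cr(b,.008).astype(np.float32)))
P=pts(w,b.mean(0)+np.array([[i,j] for i in(-15,15) for j in(-45,-20,20,45)]));print('plate heights',((P-O)@n*1000).round(1))
red=((im[:,:,0]>90)&(im[:,:,0]>2.2*im[:,:,1])).astype(np.uint8)
print('knob',cr([[321,102]],.0445),'pivot',cr([[261,96]],.0165))
ang=np.radians
def tk(px,py,pz,deg): # tool TCP at cradle mm, turned deg about tool z
    return O+(x*px+y*py+n*pz)/1000, RT*R.from_euler('z',deg,degrees=True)
if __name__=='__main__':
    k=cr([[321,102]],.0445)[0]
    for hh in(90,41): p,r=tk(k[0],k[1],hh,-90);go(p,r)
E
python3 m6.py
```

```text
plate h=8 ((-2.449291229248047, 0.5866298675537109), (90.34870910644531, 40.950050354003906), 0.1249225065112114)
plate heights [  5.7   7.5   8.7   7.8   6.3   7.5   7.6 247.9]
knob [[ 63.60821213 -36.05708303]] pivot [[67.49388781 -0.35485489]]
xyz [66.3 35.7 35.4] rot [-1.10e-03 -1.00e-04 -1.57e+00]
xyz [66.3 35.8 84.4] rot [-1.10e-03 -1.00e-04 -1.57e+00]
```

>>> play_rows(xyz=[[5,3,0],[12,7,0],[20,11,0],[28,15,0],[36,20,0],[44,24,5],[52,28,10],[60,32,20],[66,36,30],[66,36.5,35]], rot=[[0,0,-0.15],[0,0,-0.3],[0,0,-0.46],[0,0,-0.62],[0,0,-0.78],[0,0,-0.94],[0,0,-1.1],[0,0,-1.26],[0,0,-1.4],[0,0,-1.46]], grip=[0.5,0.5,0.45,0.45,0.45,0.45,0.45,0.45,0.45,0.45])

```text
time_s: 13.15
eef_pos: [0.5267, 0.1702, 0.1742]
eef_rot: [0.177, 0.733, 0.629, 0.189]
wrist_force: [0.0, 0.3, -0.3]
opening: 0.45
grasp_force: 0.0
```

>>> play_rows(xyz=[[0,0,0],[0,0,0],[0,0,0],[0,0,0],[0,0,0],[0,0,0],[0,0,0],[0,0,0],[0,0,0],[0,0,0]], rot=[[0,0,0],[0,0,0],[0,0,0],[0,0,0],[0,0,0],[0,0,0],[0,0,0],[0,0,0],[0,0,0],[0,0,0]], grip=[0.45,0.45,0.45,0.45,0.45,0.45,0.45,0.45,0.45,0.45])

```text
time_s: 14.4
eef_pos: [0.5261, 0.1705, 0.1743]
eef_rot: [0.176, 0.734, 0.628, 0.189]
wrist_force: [-0.1, 0.5, -1.4]
opening: 0.449
grasp_force: 0.0
```

Run:
```python
from m6 import *
o=readout.get_obs();print(o['q'].round(2),'cr',(np.array([x,y,n])@(o['eef_pos']-O)*1000).round(1))
p,r=tk(63.6,-37,41,-83);go(p,r,o)
w=grab('wrist');save(w,'pics/w6.png')
```

```text
plate h=8 ((-2.449291229248047, 0.5866298675537109), (90.34870910644531, 40.950050354003906), 0.1249225065112114)
plate heights [  5.7   7.5   8.7   7.8   6.3   7.5   7.6 247.9]
knob [[ 63.60821213 -36.05708303]] pivot [[67.49388781 -0.35485489]]
[ 0.15 -0.03  2.09 -0.18  0.57  0.43] cr [ 63.3 -36.9  90.4]
xyz [-0.1  0.4 49.4] rot [-0.0007 -0.0007  0.0122]
```

View pics/w6.png

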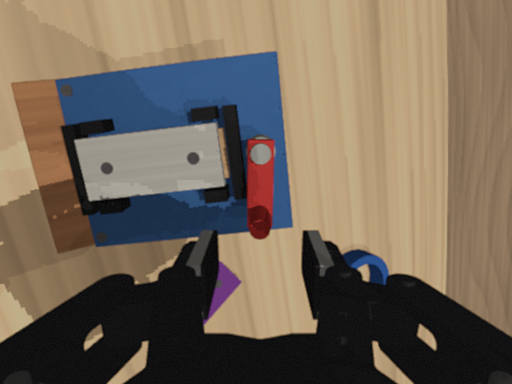

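The knob, at about (259,220), is centred between the fingers and the arm lies along the tool's x. I'll descend around it and narrow the fingers to a loose cage.

>>> play_rows(xyz=[[0,0,6],[0,0,16],[0,0,26],[0,0,36],[0,0,44],[0,0,49],[0,0,49],[0,0,49],[0,0,49],[0,0,49]], rot=[[0,0,0],[0,0,0],[0,0,0],[0,0,0],[0,0,0],[0,0,0],[0,0,0],[0,0,0],[0,0,0],[0,0,0]], grip=[0.45,0.45,0.45,0.45,0.45,0.45,0.45,0.22,0.22,0.22])

```text
time_s: 15.7
eef_pos: [0.5506, 0.1696, 0.1322]
eef_rot: [0.177, 0.734, 0.628, 0.189]
wrist_force: [0.4, 1.3, -1.3]
opening: 0.221
grasp_force: 0.0
```

Run:
```python
from m6 import *
o=readout.get_obs();print(o['opening'],o['grasp_force'],o['wrist_force'],'cr',(np.array([x,y,n])@(o['eef_pos']-O)*1000).round(1))
R0=rot(o['eef_rot'])
for th in (83,75,67,59,51,43,35,27,19,11,3,0,-4,-7):
    t=np.radians(th);p,r=tk(68-38*np.cos(t),-38*np.sin(t),41,-th);print(th,end=' ');go(p,r,o)
```

```text
plate h=8 ((-2.449291229248047, 0.5866298675537109), (90.34870910644531, 40.950050354003906), 0.1249225065112114)
plate heights [  5.7   7.5   8.7   7.8   6.3   7.5   7.6 247.9]
knob [[ 63.60821213 -36.05708303]] pivot [[67.49388781 -0.35485489]]
0.22120003664110235 0.0 [ 0.40615745  1.27285408 -1.27002571] cr [ 63.5 -36.7  41.7]
83 xyz [-1.  -0.   0.7] rot [-0.0001 -0.0009  0.0122]
75 xyz [-0.6 -5.3  0.7] rot [-0.0002 -0.0009  0.1519]
67 xyz [  0.6 -10.5   0.7] rot [-2.000e-04 -9.000e-04  2.915e-01]
59 xyz [  2.5 -15.4   0.7] rot [-3.000e-04 -9.000e-04  4.311e-01]
51 xyz [  5.  -20.1   0.7] rot [-4.000e-04 -8.000e-04  5.707e-01]
43 xyz [  8.2 -24.3   0.7] rot [-4.000e-04 -8.000e-04  7.104e-01]
35 xyz [ 11.9 -28.1   0.7] rot [-5.0e-04 -8.0e-04  8.5e-01]
27 xyz [ 16.1 -31.3   0.7] rot [-5.000e-04 -8.000e-04  9.896e-01]
19 xyz [ 20.8 -33.9   0.7] rot [-6.0000e-04 -7.0000e-04  1.1292e+00]
11 xyz [ 25.7 -35.8   0.7] rot [-7.0000e-04 -7.0000e-04  1.2689e+00]
3 xyz [ 30.9 -37.1   0.7] rot [-7.0000e-04 -7.0000e-04  1.4085e+00]
0 xyz [ 32.8 -37.3   0.7] rot [-7.0000e-04 -6.0000e-04  1.4609e+00]
-4 xyz [ 35.5 -37.5   0.7] rot [-8.0000e-04 -6.0000e-04  1.5307e+00]
-7 xyz [ 37.5 -37.6   0.7] rot [ 6.0000e-04 -8.0000e-04 -1.5586e+00]
```

>>> play_rows(xyz=[[-0.6,-5.3,0],[0.6,-10.5,0],[2.5,-15.4,0],[5,-20,0],[8.2,-24.3,0],[11.9,-28,0],[16.1,-31.3,0],[20.8,-33.9,0],[25.7,-35.8,0],[30.9,-37,0]], rot=[[0,0,0.152],[0,0,0.292],[0,0,0.431],[0,0,0.571],[0,0,0.71],[0,0,0.85],[0,0,0.99],[0,0,1.129],[0,0,1.269],[0,0,1.408]], grip=[0.22,0.22,0.22,0.22,0.22,0.22,0.22,0.22,0.22,0.22])

```text
time_s: 16.95
eef_pos: [0.5233, 0.2056, 0.1154]
eef_rot: [0.012, 0.966, 0.002, 0.258]
wrist_force: [1.0, -0.9, -0.2]
opening: 0.22
grasp_force: 0.5
```

Run:
```python
from m6 import *
o=readout.get_obs();print(o['opening'],o['grasp_force'],RT.inv().apply(o['wrist_force']),'cr',(np.array([x,y,n])@(o['eef_pos']-O)*1000).round(1))
for yy in(0,3,5): p,r=tk(30,yy,41,0);go(p,r,o)
```

```text
plate h=8 ((-2.449291229248047, 0.5866298675537109), (90.34870910644531, 40.950050354003906), 0.1249225065112114)
plate heights [  5.7   7.5   8.7   7.8   6.3   7.5   7.6 247.9]
knob [[ 63.60821213 -36.05708303]] pivot [[67.49388781 -0.35485489]]
0.21957476098201906 0.4578378517180681 [0.81057034 0.8359508  0.73922259] cr [30.1 -1.9 41.6]
xyz [ 0.  -1.9  0.6] rot [-0.0007  0.0001  0.0482]
xyz [ 0.2 -4.9  0.6] rot [-0.0007  0.0001  0.0482]
xyz [ 0.3 -6.9  0.6] rot [-0.0007  0.0001  0.0482]
```

>>> play_rows(xyz=[[0,-1,0],[0,-2,0],[0,-3,0],[0,-3.8,0],[0,-4.5,0],[0,-5,0],[0,-5.5,0],[0,-6,0],[0,-6,0],[0,-6,0]], rot=[[0,0,0.02],[0,0,0.04],[0,0,0.048],[0,0,0.048],[0,0,0.048],[0,0,0.048],[0,0,0.048],[0,0,0.048],[0,0,0.048],[0,0,0.048]], grip=[0.22,0.22,0.22,0.22,0.22,0.22,0.22,0.22,0.22,0.22])

```text
time_s: 18.2
eef_pos: [0.5231, 0.2108, 0.1149]
eef_rot: [0.007, 0.966, -0.019, 0.258]
wrist_force: [-1.2, -6.0, 1.3]
opening: 0.219
grasp_force: 3.0
```

Run:
```python
from m6 import *
o=readout.get_obs();print(o['opening'],o['grasp_force'],RT.inv().apply(o['wrist_force']),'cr',(np.array([x,y,n])@(o['eef_pos']-O)*1000).round(1))
```

```text
plate h=8 ((-2.449291229248047, 0.5866298675537109), (90.34870910644531, 40.950050354003906), 0.1249225065112114)
plate heights [  5.7   7.5   8.7   7.8   6.3   7.5   7.6 247.9]
knob [[ 63.60821213 -36.05708303]] pivot [[67.49388781 -0.35485489]]
0.21920913125634733 3.0055785924196243 [-0.16225069  6.02989033 -1.57320264] cr [29.4  3.2 41.4]
```

It reached the stop, with a 6 N reaction. I'll push half a millimetre more, recentre, open and retract.

>>> play_rows(xyz=[[0,-0.5,0],[0,-0.5,0],[0,1.5,0],[0,3,0],[0,3,0],[0,3,0],[0,3,-5],[0,3,-20],[0,3,-50],[0,3,-80]], rot=[[0,0,0],[0,0,0],[0,0,0],[0,0,0],[0,0,0],[0,0,0],[0,0,0],[0,0,0],[0,0,0],[0,0,0]], grip=[0.22,0.22,0.22,0.3,0.45,0.45,0.45,0.45,0.45,0.45])

```text
time_s: 19.45
eef_pos: [0.4824, 0.2103, 0.185]
eef_rot: [0.006, 0.966, -0.019, 0.258]
wrist_force: [-0.3, 0.7, -0.4]
opening: 0.446
grasp_force: 0.0
```

>>> play_rows(xyz=[[0,0,-20],[0,0,-40],[0,0,-50],[0,0,-50],[0,0,-50],[0,0,-50],[0,0,-50],[0,0,-50],[0,0,-50],[0,0,-50]], rot=[[0,0,0],[0,0,0],[0,0,0],[0,0,0],[0,0,0],[0,0,0],[0,0,0],[0,0,0],[0,0,0],[0,0,0]], grip=[0.65,0.65,0.65,0.65,0.65,0.65,0.65,0.65,0.65,0.65])

```text
time_s: 20.7
eef_pos: [0.4582, 0.2113, 0.2277]
eef_rot: [0.006, 0.966, -0.019, 0.258]
wrist_force: [-0.1, -0.1, -0.5]
opening: 0.651
grasp_force: 0.0
```

Run:
```python
from m5 import *
w=grab('wrist');save(w,'pics/w7.png');pickle.dump(w,open('w7.pkl','wb'))
im=w['color'].astype(int)
def cr(uv,h): Q=onplane(w,uv,n,(O+n*h)@n)-O;return np.c_[Q@x,Q@y]*1000
red=((im[:,:,0]>60)&(im[:,:,0]>2.2*im[:,:,1]));red[:,:180]=0;red[:,340:]=0
b=max(blobs(red,30),key=cv2.contourArea)[:,0]
print(b.min(0),b.max(0),cv2.minAreaRect(cr(b,.0165).astype(np.float32)))
```

```text
[252 127] [271 196] ((46.357704162597656, 0.365994930267334), (59.24375915527344, 16.08620262145996), 0.2578466534614563)
```

View pics/w7.png

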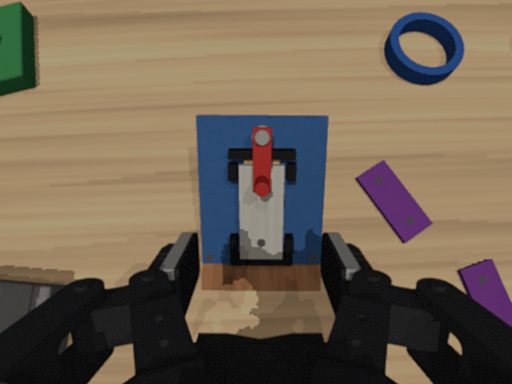

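The hold-down points straight down the slope from (262,137) to (262,187), within 0.3°. The plate is square in the pocket beneath it, and the gripper is clear.

```bash
python3 -c "
from bench import ctrl
print(ctrl.hand_in())"
```

```text
the job is handed in; nothing more can be done
None
```

The job is handed in: the plate lies flat and square in the pocket, resting against the low stop, and the red hold-down is swung to its stop, pointing straight down the slope. The arm is clear, and it took about 21 s of the 51 s allowed.

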